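# Spread snap ring held at the barrel hub's groove

### The job

Take the circlip pliers by their handles and squeeze them to their stop, so that their tips spread the snap ring they are standing in, and lift the ring off the wooden rest on the pliers. Carry it, still spread, to the mainspring barrel, slide it level over the upright hub and gently down to the groove just above the washer. Finish there still holding: keep the pliers squeezed, the ring spread, level with the groove and not pressed hard on the washer, so that I can check the washer before it is let in, and leave the other things on the counter alone.

Things in the scene. Friction and masses are not known exactly. Their poses are not given: they have to be found in the camera images.
- pliers: Circlip pliers, tips bent 90 deg down, 175 mm long, 0.14 kg, lying flat on a beech rest, tips in the ring's eyes. Origin: pivot, mid-thickness, 37 mm above the counter at the start; x along the middle line to the tips, y to the left handle, z up. Black handles, 10 mm high, centred on z = 0, from x = -32 to -118 mm, one each side; squeezing them spreads the tips. The jaws reach x = 53 mm
- tip_left (a point): End of the left plier tip. Each tip is a 7 mm thick leg going down from the jaw to a shoulder 16 mm below the pivot's mid-thickness that sits on the ring's eye, and a 2.8 mm long pin in the eye
- pliers_grip (a point): Where to grip: between the handles, on the middle line, 55 mm behind the pivot, at the handles' mid-height. Over their outsides the handles measure 52 mm here at rest, 38 mm (then parallel) squeezed to the stop. 45 mm to the middle of either 12 mm wide batten of the rest; its board's top is 29 mm below this point
- pliers_left (a joint): Turn of the left half of the pliers: 0 at rest (a spring holds the handles apart), 0.126 rad when squeezed to the stop screw. The halves move alike. The stop is reached with about 10 N on each handle at pliers_grip; a firmer grip does no harm and only flexes the handles a little past it (0.15 rad with 60 N, 0.18 rad with 120 N, finger opening then about 34 and 29 mm)
- pliers_right (a joint): The same for the right half
- ring: Snap ring (circlip), dark spring steel C, 3 mm thick, an eye at each end, 16 g; stays on the tips only while spread. Origin: centre of its opening when spread, mid-thickness; z its axis, x away from the eyes. Spread: opening 29 mm, outside 39 mm, eyes 15 mm behind the origin. At the start 19.5 mm above the counter; when spread 64 mm ahead of the pivot (119 of pliers_grip), 17.5 mm below it
- ring_left (a joint): Opening of the ring's left arm: 0 relaxed, about 0.18 rad when the pliers are at their stop, up to 0.22 rad with the hardest grip
- ring_right (a joint): The same for the right arm
- pliers_rest: Fixed beech rest under the pliers and ring. Origin on the counter under the ring's starting place, x as the pliers' x. Board 84 mm wide, 8 mm thick, from x = -194 to 32 mm; two cross battens (tops at 32 mm) carry the pivot and the handle ends; a step, top at 18 mm, carries the ring
- barrel: Brass mainspring barrel with a toothed great wheel (106 mm across, its top 49 mm above the counter) in a square beech block (116 mm, 18 mm high), fixed, with a steel hub standing upright in its middle. Origin on the counter under the hub's axis, z along the hub
- groove (a point): On the hub's axis at the middle of the groove, 54 mm above the counter. The groove is 5 mm high (51.5 to 56.5 mm) and 23 mm across; the steel thrust washer (45 mm across) lies directly below it, its top at 51.5 mm, so the ring's origin is at 53 mm when it rests on the washer
- hub_top (a point): Centre of the hub's top, 71 mm above the counter. The hub is 26 mm across, its topmost 5 mm tapered to 20 mm
- soundbox_back: Bystander: dark bakelite soundbox back, a 60 mm disc with a short neck up, 22 mm high. Origin under its centre
- spring_pin: Bystander: copper spring pin, 10 mm thick, 45 mm long, lying. Origin under its middle
- tonearm_pivot: Bystander: nickel tone arm pivot, round foot 48 mm, forked top, 52 mm high. Origin under its centre
- lid_stay: Bystander: mahogany lid stay, a flat bar 184 x 18 x 9 mm. Origin under its middle
- screwdriver: Bystander: screwdriver with a wooden handle, 190 mm long, lying
- oiler: Bystander: brass oil can with a spout, 62 mm across, 107 mm high. Origin under its centre
- jar: Bystander: amber glass jar with brass lid, 52 mm across, 62 mm high. Origin under its centre
There are look-alikes about, which are no part of the job. What is shaped like the barrel but black or turquoise is not meant. What is shaped like the pliers_rest but pink or turquoise is not meant.

How it is judged:
By the outcome, as a careful person would: the job done as asked, in the order asked, and still so for the second after the job is handed in, while the arm keeps its last pose, push and grip.
It also fails if it takes over 43 s, if anything falls off the work surface, if the arm or the gripper's body presses on something with over 40 N, if the wrist force passes 120 N, or if a joint passes its speed limit or range.

### The arm

A 6-joint arm with a two-finger parallel gripper is mounted at the origin on the work surface. World frame = base frame: x ahead of the robot, y to its left, z up, the work surface at z = 0. Lengths are in m, angles in rad, forces in N, time in s.
With the tool pointing down it reaches from about 0.35 to 0.775 m from the base axis. Payload 5.5 kg.
Tool frame: the origin (TCP) lies on the centre line of the jaws, within the pads' length; the fingertips stand 8 mm ahead of it and the grasp point (between the pads) lies 11 mm behind it (env.tip_extent is the distance from the TCP to the fingertips, in m); z points along the fingers, y is the line along which they close (so a half turn about z gives the same grasp; the last joint's range is limited). The gripper opens to 85 mm and grips with 20 to 120 N. Pads are 22 mm wide; open, the fingers measure 114 mm over their backs; the gripper's body (76 mm by 85 mm) begins 54 mm behind the grasp point. The pads swing forward as they close: fully open they stand 13 mm farther back than shut.
Start: joints at [1.092, 0.313, 0.046, 1.304, 0, 1.431], TCP at [0.191, 0.542, 0.239] pointing down, gripper open.
Joint ranges: [-2.76, 2.76], [-0.86, 1.69], [-1.03, 1.26], [-2.2, 2.34], [-1.47, 1.5], [-3.14, 3.14]. Speed limits (rad/s): [2.57, 2.57, 3.14, 3.14, 3.14, 3.14].

### API

Orientations are given as [roll, pitch, yaw] about the fixed x, y, z axes, in that order (R = Rz(yaw) Ry(pitch) Rx(roll)).
In Python, from bench import env gives the robot as it stands.
- The arm moves only by the tool servo_tool, never from a script. Its argument "deltas" is a list of rows, each a list of 5 numbers: the shift along the tool's x, y, z in m, then the turn about the tool's z in rad, then the opening, from -1 (shut) to 1 (fully open). In form: [[dx, dy, dz, yaw, jaw], ...]. A call has 1 to 8 rows; each row shifts and turns the commanded pose from where the row before left it, along the tool's axes as they then stand; what a row does not reach is not made up. A row lasts 1/8 s, in which the tool goes at most 62.5 mm and 10.7 degrees, less where a joint would pass 70% of its speed; a pose out of reach is approached as far as the arm can. A call is refused whole if a number of a shift passes 0.0625 or a number of a turn 0.188, either way. A call with a gripper value outside its range is refused whole. The fingers move at their own pace and stop on an object; "force" is the grip in N (left out, the last holds). Time passes only in rows, so rows that do not move let the fingers close. It gives the time, the measured TCP pose, the force, the opening and the grip force at its end, in the units of the state.
- env.get_state(): the state, without advancing time (a new reading comes with each control period).
- env.read_camera(name): name is "scene" or "side" or "wrist"; returns the picture (400x640x3 uint8, red, green, blue); there is no depth.
- env.camera_model(name): a dict with "camera_matrix" (3x3 intrinsics, pixels), "k1" (the pictures are not rectified: a ray, as slopes to the right and down, at radius r is drawn at 1 + k1 r^2 times it, then the intrinsics apply), "extrinsics" (4x4, takes a point from world to camera coordinates); the wrist camera has in their place "mount" (4x4, takes a point from camera to tool coordinates, whose origin is the TCP and whose axes are the flange's). Camera axes: x right, y up, looking along -z (the intrinsics and any distortion apply to the point x, -y, -z); pixel columns grow to the right and rows downward; lengths in m; the calibration is good to about 2 mm. A picture is of the moment at which its call begins: read the wrist's pose just before it. camera_model takes no time and is no camera call.
- env.job_done(): hands the job in; it is judged then, once.
The state is a dict: "time": time; "joints": joint angles; "joint_vel": joint speeds; "joint_torque": joint torques, N m; "ee_pos": TCP position; "tcp_rot": TCP orientation; "wrist_force": force on the tool from outside, world axes, zero at the start; "moment": the same for the moment, N m; "grip_width": finger opening in m; "gripper_force": force on a finger pad.
Only numpy, scipy, OpenCV 4.12 (cv2) and the standard library are available. Lean on these libraries where they do the work, as an engineer would, in place of code of your own. Each camera call takes 0.05 s, during which the arm holds its last target. There are 200 camera calls.

## Working session

There is one attempt and no reset: what is moved stays moved. The work goes in short steps, Python scripts to look and compute and a tool call to move; the robot and the scene stay as the last step left them, time stands still between calls to the robot, and variables do not carry over. Pictures are saved under pics/ and viewed, at most 10 in all, crops included, and the job is handed in when it is done.

Besides the shell and the picture viewer there is one more tool, called in YAML: its name, and indented under it one key for each argument. servo_tool: Moves the arm, as the interface text tells. Its arguments: {"type":"object","properties":{"deltas":{"type":"array"},"force":{"type":"number"}},"required":["deltas"]}

```bash
mkdir -p pics; ls
python3 - <<'E'
from bench import env
import cv2,numpy as np
np.set_printoptions(precision=4,suppress=True)
for n in("scene","side"):
    cv2.imwrite(f"pics/{n}0.png",env.read_camera(n)[:,:,::-1])
    m=env.camera_model(n);print(n,m)
print(env.camera_model("wrist"));print(env.get_state())
E
```

```text
pics
scene {'camera_matrix': array([[365.3531,   0.    , 316.9125],
       [  0.    , 365.3531, 204.9349],
       [  0.    ,   0.    ,   1.    ]]), 'k1': -0.05663554872692765, 'extrinsics': array([[ 0.5216,  0.8532,  0.0006, -0.3266],
       [-0.659 ,  0.4024,  0.6355,  0.3525],
       [ 0.5419, -0.3318,  0.7721, -1.6179],
       [ 0.    ,  0.    ,  0.    ,  1.    ]])}
side {'camera_matrix': array([[478.5023,   0.    , 317.2403],
       [  0.    , 478.5023, 200.0086],
       [  0.    ,   0.    ,   1.    ]]), 'k1': -0.043217428736508225, 'extrinsics': array([[-0.9356, -0.3528, -0.0155,  0.5741],
       [ 0.2574, -0.7114,  0.6539, -0.1861],
       [-0.2418,  0.6078,  0.7564, -1.2897],
       [ 0.    ,  0.    ,  0.    ,  1.    ]])}
{'camera_matrix': array([[353.301 ,   0.    , 322.2522],
       [  0.    , 353.301 , 201.4252],
       [  0.    ,   0.    ,   1.    ]]), 'k1': 0.01159686889186968, 'mount': array([[-0.    ,  0.965 ,  0.2621,  0.0657],
       [ 1.    , -0.    ,  0.0001,  0.0002],
       [ 0.0001,  0.2621, -0.965 , -0.1347],
       [ 0.    ,  0.    ,  0.    ,  1.    ]])}
{'time': 0.1, 'joints': array([ 1.0924,  0.3139,  0.0451,  1.3036, -0.    ,  1.4312]), 'joint_vel': array([-0.0002, -0.001 ,  0.0031,  0.0005, -0.0004,  0.0009]), 'joint_torque': array([  0.0029, -48.1723,  29.9245,   0.0127,  -0.    ,  -0.    ]), 'ee_pos': array([0.1909, 0.5419, 0.2385]), 'tcp_rot': array([-3.1399, -0.0002,  2.8028]), 'wrist_force': array([-0.235 , -0.7547,  0.1055]), 'moment': array([-0.0418,  0.0058, -0.0769]), 'gripper_force': 0.0, 'grip_width': 0.08558744563535665}
```

View pics/scene0.png

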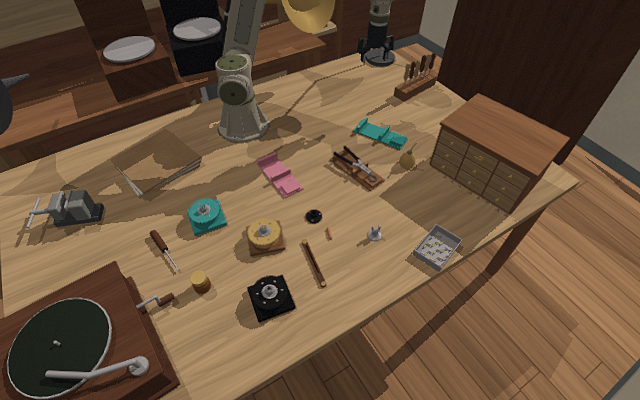

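View pics/side0.png

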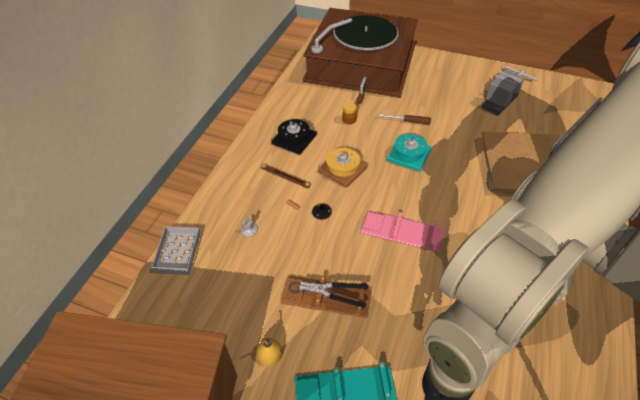

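The scene view shows three barrels: brass at (264,235), turquoise at (206,214), and black at (270,297). There are also three rests: brown beech with pliers at (357,167), pink at (278,174), and turquoise at (380,134). The brass barrel in the beech block and the beech rest with the pliers fit the description. In the side view they're at (343,160) and (326,294). I'll confirm with an enlarged crop.

Run:
```python
import cv2,numpy as np
a=cv2.imread("pics/scene0.png");b=cv2.imread("pics/side0.png")
z=lambda im,x,y:cv2.resize(im[y:y+60,x:x+80] if 0 else im[y:y+50,x:x+66],(396,300),interpolation=cv2.INTER_CUBIC)
w=lambda im,x,y:cv2.resize(im[y:y+75,x:x+99],(396,300),interpolation=cv2.INTER_CUBIC)
cv2.imwrite("pics/crop1.png",np.vstack([np.hstack([z(a,325,140),z(a,232,210)]),np.hstack([w(b,277,255),z(b,310,140)])]))
```

```text
(no output)
```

View pics/crop1.png

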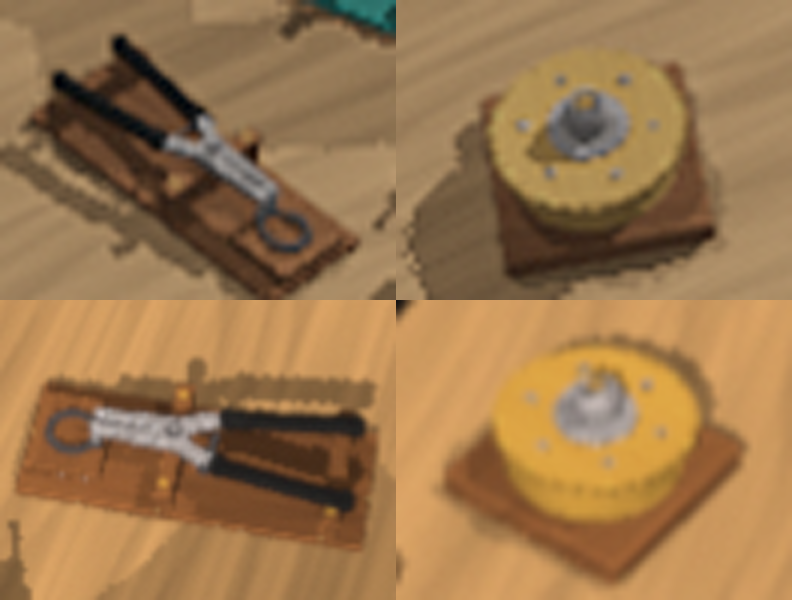

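The crop confirms both: the pliers with the ring on the beech rest, and the brass barrel with the steel hub. Next I'll triangulate them.

```bash
cat > h.py <<'E'
import numpy as np,cv2
from bench import env
from scipy.spatial.transform import Rotation as R
np.set_printoptions(precision=4,suppress=True)
def cam(n,st=None):
    m=env.camera_model(n);K=m["camera_matrix"];d=np.array([m["k1"],0,0,0,0.])
    if n=="wrist":
        T=np.eye(4);T[:3,:3]=R.from_euler("xyz",st["tcp_rot"]).as_matrix();T[:3,3]=st["ee_pos"]
        E=np.linalg.inv(T@m["mount"])
    else: E=m["extrinsics"]
    return K,d,np.diag([1,-1,-1.])@E[:3,:3],np.array([1,-1,-1])*E[:3,3]
def proj(c,p):
    K,d,r,t=c;return cv2.projectPoints(np.array(p,float).reshape(-1,1,3),cv2.Rodrigues(r)[0],t,K,d)[0][:,0]
def ray(c,uv):
    K,d,r,t=c;q=cv2.undistortPoints(np.array(uv,float).reshape(1,1,2),K,d)[0,0]
    v=r.T@np.array([*q,1]);return -r.T@t,v/np.linalg.norm(v)
def onz(c,uv,z):
    o,v=ray(c,uv);return o+v*(z-o[2])/v[2]
E
python3 - <<'E'
from h import *
a,b=cam("scene"),cam("side")
for n,u,v,z in[("hub",(264,226.7),(343.7,152),.071),("ring",(372.3,178.3),(294.5,287.5),.0195),("hend",(340,150.4),(364.5,295.5),.037),
 ("oiler",(407,160),(268,352),.05),("tonearm",(376,235),(249,228),.02),("stay",(315,264),(286,175),.005),("soundb",(314,216),(321,211),.01),("pin",(327,233),(293,204),.005),("jar",(201,282),(349,113),.03),("pink",(278,174),(402,230),.02),("turq",(380,134),(346,385),.02),("blackbarrel",(270,295),(294,133),.05),("turqbarrel",(206,214),(411,147),.05)]:
    print(n,onz(a,u,z),onz(b,v,z))
E
```

```text
hub [ 0.5982 -0.1832  0.071 ] [ 0.5963 -0.1918  0.071 ]
ring [0.5713 0.2803 0.0195] [0.5701 0.2821 0.0195]
hend [0.3927 0.251  0.037 ] [0.3907 0.252  0.037 ]
oiler [0.5844 0.4338 0.05  ] [0.5542 0.4767 0.05  ]
tonearm [0.7878 0.1327 0.02  ] [0.767  0.1471 0.02  ]
stay [ 0.7687 -0.0943  0.005 ] [ 0.7562 -0.0956  0.005 ]
soundb [0.6043 0.0013 0.01  ] [0.5979 0.0098 0.01  ]
pin [0.6867 0.0032 0.005 ] [0.6885 0.0091 0.005 ]
jar [ 0.6557 -0.4294  0.03  ] [ 0.655  -0.4286  0.03  ]
pink [ 0.3649 -0.0152  0.02  ] [0.3542 0.0047 0.02  ]
turq [0.3798 0.4657 0.02  ] [0.3644 0.4759 0.02  ]
blackbarrel [ 0.8114 -0.2719  0.05  ] [ 0.7875 -0.2441  0.05  ]
turqbarrel [ 0.4321 -0.3241  0.05  ] [ 0.4064 -0.3085  0.05  ]
```

```bash
cat >> h.py <<'E'
def plan(xyz,yaw,n):
    s=env.get_state();p=np.array(s["ee_pos"]);y=s["tcp_rot"][2]
    D=(yaw-y+np.pi)%(2*np.pi)-np.pi;d=np.array(xyz)-p
    for i in range(n):
        r=R.from_euler("xyz",[np.pi,0,y+D*i/n]).as_matrix()
        print(np.round(np.r_[r.T@d/n,-D/n],4).tolist())
    return s
E
python3 -c "
from h import *
plan([.50,.27,.15],.163-np.pi,8)"
```

```text
[-0.0477, -0.0192, 0.0111, -0.0627]
[-0.0464, -0.0222, 0.0111, -0.0627]
[-0.045, -0.025, 0.0111, -0.0627]
[-0.0433, -0.0278, 0.0111, -0.0627]
[-0.0415, -0.0305, 0.0111, -0.0627]
[-0.0395, -0.033, 0.0111, -0.0627]
[-0.0373, -0.0354, 0.0111, -0.0627]
[-0.035, -0.0377, 0.0111, -0.0627]
```

servo_tool:
  deltas:
    - [-0.048,-0.019,0.011,-0.063,1]
    - [-0.046,-0.022,0.011,-0.063,1]
    - [-0.045,-0.025,0.011,-0.063,1]
    - [-0.043,-0.028,0.011,-0.063,1]
    - [-0.041,-0.03,0.011,-0.063,1]
    - [-0.039,-0.033,0.011,-0.063,1]
    - [-0.037,-0.035,0.011,-0.063,1]
    - [-0.035,-0.038,0.011,-0.063,1]

```text
time: 1.1
ee_pos: [0.4997, 0.2703, 0.1506]
tcp_rot: [3.142, -0.001, -2.974]
wrist_force: [0.0, 0.6, 0.2]
grip_width: 0.0852
gripper_force: 0.0
```

servo_tool:
  deltas:
    - [0,0,0,0,1]
    - [0,0,0,0,1]

```text
time: 1.35
ee_pos: [0.4984, 0.2714, 0.1509]
tcp_rot: [3.141, -0.001, -2.977]
wrist_force: [-0.2, -0.1, -0.4]
grip_width: 0.0852
gripper_force: 0.0
```

Run:
```python
from h import *
import pickle
s=env.get_state();im=env.read_camera("wrist");pickle.dump((s,im),open("w1.pkl","wb"))
print(s["ee_pos"],s["tcp_rot"],s["time"],s["wrist_force"])
cv2.imwrite("pics/w1.png",im[:,:,::-1])
```

```text
[0.4984 0.2714 0.1509] [ 3.1414 -0.0015 -2.9775] 1.35 [-0.1646 -0.135  -0.4424]
```

View pics/w1.png

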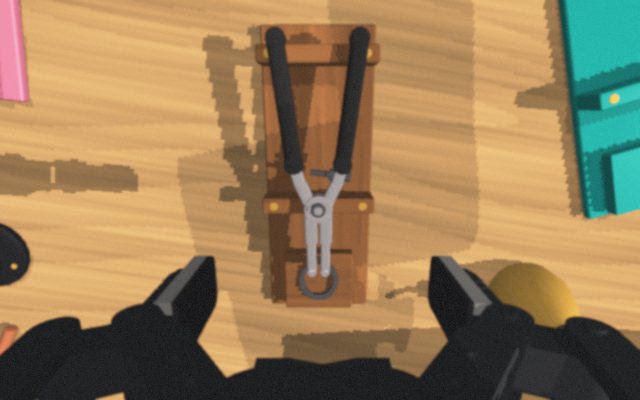

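The wrist picture shows the pliers almost upright: pivot at (318,210), ring at about (319,282), and handle ends at (276,36) and (359,36). The fingers are clear of the rest and the oiler.

Run:
```python
from h import *
import pickle
s,im=pickle.load(open("w1.pkl","rb"));c=cam("wrist",s)
# ring: dark grey low-saturation pixels
hsv=cv2.cvtColor(im,cv2.COLOR_RGB2HSV)
m=((hsv[...,1]<80)&(hsv[...,2]<120)).astype(np.uint8)
roi=np.zeros_like(m);roi[255:305,292:347]=1
ys,xs=np.nonzero(m*roi);print("ring bbox",xs.min(),xs.max(),ys.min(),ys.max(),len(xs))
crop=cv2.resize(im[195:305,265:375],(600,600),interpolation=cv2.INTER_CUBIC)
crop2=cv2.resize((m*255)[195:305,265:375],(200,200));crop[:200,:200]=crop2[...,None]
cv2.imwrite("pics/w1c.png",crop[:,:,::-1])
P=onz(c,(318,210),.042);print("pivot",P)
h=[onz(c,u,.042) for u in((276,36),(359,36))];M=(h[0]+h[1])/2;print(h,M)
for u in[(319,282),(319,300)]:
    g=onz(c,u,.021);print(g)
d=P-M;print("yaw",np.arctan2(d[1],d[0]),np.linalg.norm(d))
```

```text
ring bbox 299 337 255 299 487
pivot [0.5054 0.2694 0.042 ]
[array([0.3965, 0.2249, 0.042 ]), array([0.3879, 0.2766, 0.042 ])] [0.3922 0.2507 0.042 ]
[0.5727 0.281  0.021 ]
[0.5891 0.2837 0.021 ]
yaw 0.16363206693141377 0.11477161055197622
```

View pics/w1c.png

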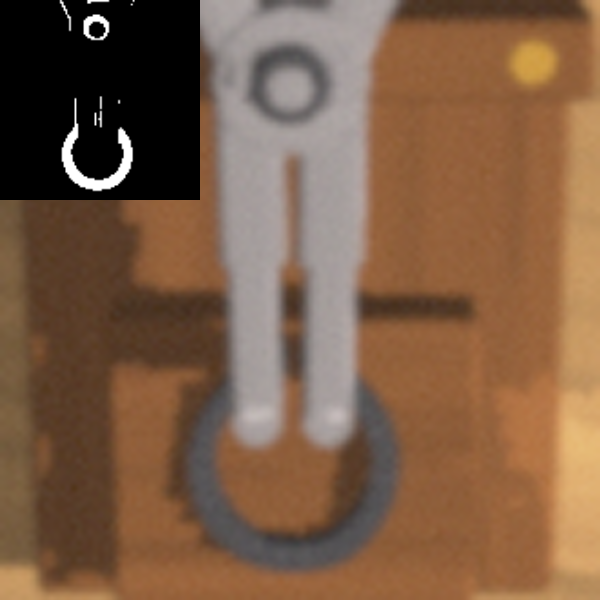

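servo_tool:
  deltas:
    - [0.024,-0.0015,0.01,0,1]
    - [0.0249,-0.0015,0.02,0,1]
    - [0,0,0.035,0,1]
    - [0,0,0.03,0,1]
    - [0,0,0.02,0,1]
    - [0,0,0.01,0,1]
    - [0,0,0,0,1]
    - [0,0,0,0,1]

```text
time: 2.4
ee_pos: [0.4516, 0.2613, 0.0273]
tcp_rot: [3.141, 0.002, -2.976]
wrist_force: [-0.4, -0.9, 0.8]
grip_width: 0.0857
gripper_force: 0.0
```

Run:
```python
from h import *
s=env.get_state();im=env.read_camera("wrist");cv2.imwrite("pics/w2.png",im[:,:,::-1])
print(s["ee_pos"],s["tcp_rot"],s["wrist_force"])
```

```text
[0.4516 0.2613 0.0273] [ 3.1412  0.0016 -2.9758] [-0.3562 -0.8963  0.7609]
```

View pics/w2.png

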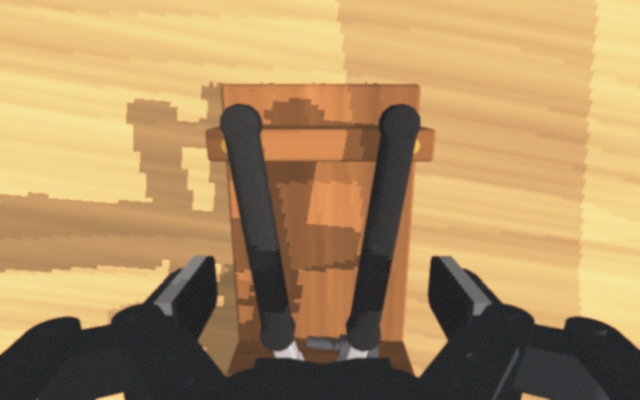

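The fingers straddle the handles evenly (handle midline near column 320, fingers at 215 and 430), so I'll close.

servo_tool:
  deltas:
    - [0,0,0.001,0,1]
    - [0,0,0,0,-1]
    - [0,0,0,0,-1]
    - [0,0,0,0,-1]
    - [0,0,0,0,-1]
    - [0,0,0,0,-1]
    - [0,0,0,0,-1]
    - [0,0,0,0,-1]
  force: 60

```text
time: 3.45
ee_pos: [0.4509, 0.2606, 0.0271]
tcp_rot: [3.141, 0.0, -2.976]
wrist_force: [-5.6, -2.3, 16.6]
grip_width: 0.0342
gripper_force: 58.7
```

servo_tool:
  deltas:
    - [0,0,0,0,-1]
    - [0,0,0,0,-1]
    - [0,0,0,0,-1]
    - [0,0,0,0,-1]

```text
time: 3.95
ee_pos: [0.4509, 0.2606, 0.0271]
tcp_rot: [3.141, 0.0, -2.976]
wrist_force: [-5.8, -2.6, 17.6]
grip_width: 0.0338
gripper_force: 58.7
```

servo_tool:
  deltas:
    - [0,0,-0.002,0,-1]
    - [0,0,-0.003,0,-1]
    - [0,0,-0.005,0,-1]
    - [0,0,-0.01,0,-1]
    - [0,0,-0.02,0,-1]
    - [0,0,-0.03,0,-1]
    - [0,0,-0.03,0,-1]
    - [0,0,0,0,-1]

```text
time: 4.95
ee_pos: [0.4532, 0.2614, 0.1281]
tcp_rot: [3.14, 0.006, -2.976]
wrist_force: [0.0, 0.2, -1.9]
grip_width: 0.0336
gripper_force: 59.8
```

servo_tool:
  deltas:
    - [0,0,-0.015,0,-1]
    - [0,0,-0.01,0,-1]
    - [0,0,0,0,-1]

```text
time: 5.32
ee_pos: [0.4516, 0.2608, 0.1509]
tcp_rot: [3.141, 0.001, -2.976]
wrist_force: [-0.3, 0.1, -2.8]
grip_width: 0.0336
gripper_force: 59.8
```

Run:
```python
from h import *
s=env.get_state();print(s["ee_pos"],s["tcp_rot"],s["wrist_force"],s["grip_width"])
ims=[env.read_camera(n) for n in("scene","side","wrist")]
a,b=cam("scene"),cam("side")
y=s["tcp_rot"][2]+np.pi;t=np.array([np.cos(y),np.sin(y),0])
e=s["ee_pos"]+.119*t+[0,0,-.0076];print("ring exp",e,y)
tl=[]
for n,c,im in zip("ab",(a,b),ims):
    u=proj(c,e)[0];print(u);x0,y0=int(u[0])-33,int(u[1])-25
    print(x0,y0);tl.append(cv2.resize(im[y0:y0+50,x0:x0+66],(396,300),interpolation=cv2.INTER_CUBIC))
w=cv2.resize(ims[2][160:400],(640,240));w=np.pad(w,((0,0),(0,152),(0,0)))
cv2.imwrite("pics/l1.png",np.vstack([np.hstack(tl),w])[:,:,::-1])
```

```text
[0.4516 0.2608 0.1509] [ 3.1413  0.0011 -2.9764] [-0.305   0.1465 -2.768 ] 0.03359031920180194
ring exp [0.569  0.2804 0.1433] 0.16517047097604287
[375.9935 153.7576]
342 128
[292.5359 260.5359]
259 235
```

View pics/l1.png

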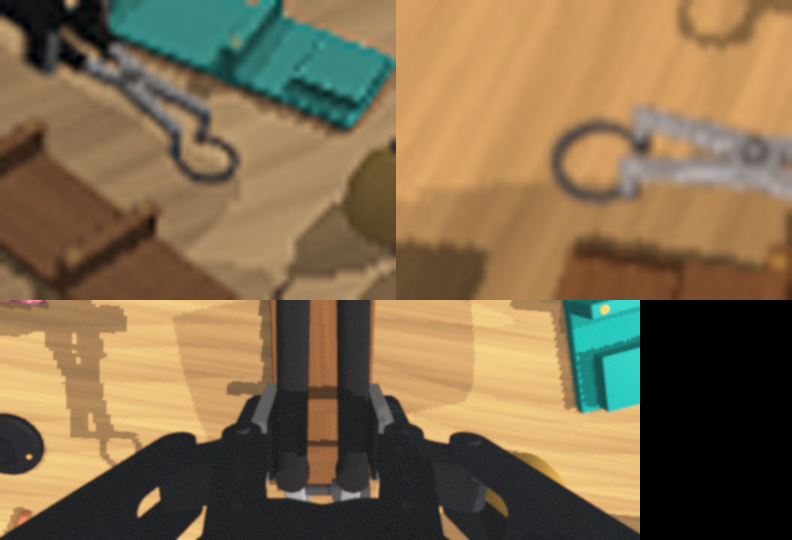

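The ring is held on both tips and spread: centre at scene (376.3,154.2) and side (293,261.7), within about 1 px of the expected position. I'll carry it high to a spot where the wrist camera sees the hub beside the handles.

```bash
python3 -c "
from h import *
plan([.614,-.109,.18],-.30-np.pi,14)"
```

```text
[-0.0072, -0.028, -0.0022, 0.0332]
[-0.0081, -0.0277, -0.0022, 0.0332]
[-0.009, -0.0274, -0.0022, 0.0332]
[-0.0099, -0.0271, -0.0022, 0.0332]
[-0.0108, -0.0268, -0.0022, 0.0332]
[-0.0117, -0.0264, -0.0022, 0.0332]
[-0.0126, -0.026, -0.0022, 0.0332]
[-0.0134, -0.0255, -0.0022, 0.0332]
[-0.0142, -0.0251, -0.0022, 0.0332]
[-0.0151, -0.0246, -0.0022, 0.0332]
[-0.0159, -0.0241, -0.0022, 0.0332]
[-0.0167, -0.0235, -0.0022, 0.0332]
[-0.0174, -0.023, -0.0022, 0.0332]
[-0.0182, -0.0224, -0.0022, 0.0332]
```

servo_tool:
  deltas:
    - [-0.007,-0.028,-0.0022,0.033,-1]
    - [-0.008,-0.028,-0.0022,0.033,-1]
    - [-0.009,-0.027,-0.0022,0.033,-1]
    - [-0.01,-0.027,-0.0022,0.033,-1]
    - [-0.011,-0.027,-0.0022,0.033,-1]
    - [-0.012,-0.026,-0.0022,0.033,-1]
    - [-0.013,-0.026,-0.0022,0.033,-1]

```text
time: 6.35
ee_pos: [0.5336, 0.0753, 0.1651]
tcp_rot: [3.142, -0.001, 3.075]
wrist_force: [0.6, 0.2, -2.0]
grip_width: 0.0334
gripper_force: 59.9
```

servo_tool:
  deltas:
    - [-0.013,-0.026,-0.0022,0.033,-1]
    - [-0.014,-0.025,-0.0022,0.033,-1]
    - [-0.015,-0.025,-0.0022,0.033,-1]
    - [-0.016,-0.024,-0.0022,0.033,-1]
    - [-0.017,-0.024,-0.0022,0.033,-1]
    - [-0.017,-0.023,-0.0022,0.033,-1]
    - [-0.018,-0.022,-0.0022,0.033,-1]

```text
time: 7.22
ee_pos: [0.6147, -0.1098, 0.1802]
tcp_rot: [3.141, -0.002, 2.844]
wrist_force: [-0.3, 0.1, -2.3]
grip_width: 0.0339
gripper_force: 59.9
```

servo_tool:
  deltas:
    - [0,0,0,0,-1]
    - [0,0,0,0,-1]
    - [0,0,0,0,-1]

```text
time: 7.6
ee_pos: [0.6142, -0.1081, 0.1808]
tcp_rot: [3.141, -0.001, 2.846]
wrist_force: [-1.3, -0.3, -1.0]
grip_width: 0.0337
gripper_force: 59.9
```

Run:
```python
from h import *
import pickle
s=env.get_state();im=env.read_camera("wrist");pickle.dump((s,im),open("w3.pkl","wb"))
print(s["ee_pos"],s["tcp_rot"],s["time"],s["wrist_force"])
c=cam("wrist",s);u=proj(c,[.597,-.187,.071])[0];print(u)
x0,y0=int(u[0])-50,int(u[1])-45;print(x0,y0)
cv2.imwrite("pics/w3.png",cv2.resize(im[max(y0,0):y0+90,x0:x0+100],(800,600),interpolation=cv2.INTER_CUBIC)[:,:,::-1] if 0 else cv2.resize(im[y0:y0+75,x0:x0+100],(800,600),interpolation=cv2.INTER_CUBIC)[:,:,::-1])
```

```text
[ 0.6142 -0.1081  0.1808] [ 3.1413 -0.001   2.8459] 7.6 [-1.2908 -0.2534 -1.0005]
[210.2661 209.4639]
160 164
```

View pics/w3.png

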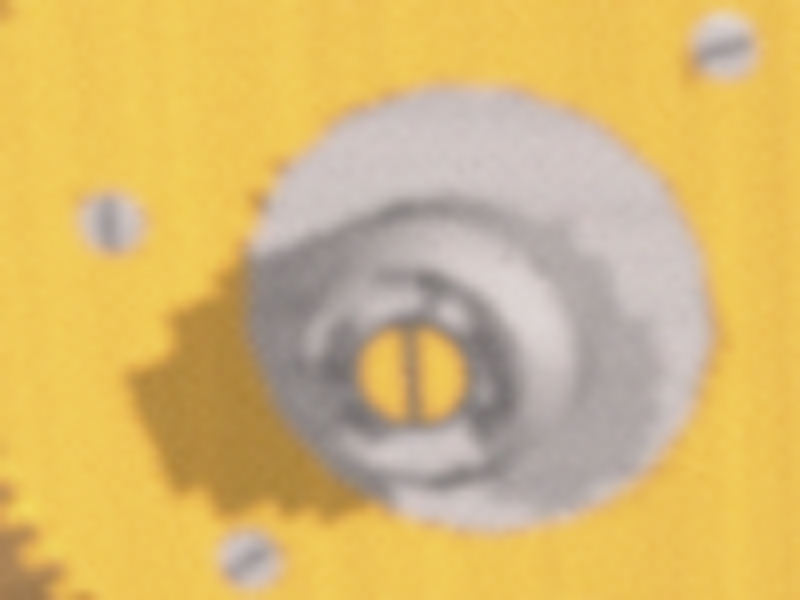

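The crop shows the hub's brass screw at (412,377), which is full-image (211.5,211.1). The washer disc is centred at (481,308), or (220.1,202.5).

Run:
```python
from h import *
import pickle
s,im=pickle.load(open("w3.pkl","rb"));c=cam("wrist",s)
print(onz(c,(211.5,211.1),.071));print(onz(c,(220.1,202.5),.0515))
hsv=cv2.cvtColor(im,cv2.COLOR_RGB2HSV)
m=(hsv[...,1]<70).astype(np.uint8);r=np.zeros_like(m);r[168:235,188:252]=1
ct=max(cv2.findContours(m*r,cv2.RETR_EXTERNAL,cv2.CHAIN_APPROX_NONE)[0],key=len)
print(cv2.fitEllipse(cv2.convexHull(ct)))
m=(hsv[...,1]>110).astype(np.uint8);r[:]=0;r[201:222,201:222]=1
ys,xs=np.nonzero(m*r);print(xs.mean(),ys.mean(),len(xs))
s1,_=pickle.load(open("w1.pkl","rb"));c1=cam("wrist",s1)
y=.165;t=np.array([np.cos(y),np.sin(y)])
for u,z in(((318.0,210.6),.042),((318.7,300.),.021)):print(onz(c1,u,z),(onz(c1,u,z)[:2]-[.4509,.2606])@t,(onz(c1,u,z)[:2]-[.4509,.2606])@[-t[1],t[0]])
```

```text
[ 0.5984 -0.1866  0.071 ]
[ 0.5976 -0.1855  0.0515]
((219.3350830078125, 202.00076293945312), (53.87767791748047, 58.37431335449219), 117.23657989501953)
211.13793103448276 210.18103448275863 116
[0.5058 0.2698 0.042 ] 0.055663159111713774 1.8461044028769344e-05
[0.5891 0.2836 0.021 ] 0.14007745109947436 2.7843445341180217e-05
```

servo_tool:
  deltas:
    - [0.02,-0.014,0,0,-1]
    - [0.028,-0.02,0,0,-1]
    - [0.028,-0.02,0,0,-1]
    - [0.022,-0.015,0.01,0,-1]
    - [0.0142,-0.0102,0.02,0,-1]
    - [0,0,0.02,0,-1]
    - [0,0,0.02,0,-1]
    - [0,0,0.01,0,-1]

```text
time: 8.65
ee_pos: [0.4836, -0.1511, 0.1004]
tcp_rot: [3.141, -0.001, 2.846]
wrist_force: [-1.0, -0.1, -2.0]
grip_width: 0.0335
gripper_force: 59.9
```

servo_tool:
  deltas:
    - [0,0,0,0,-1]
    - [0,0,0,0,-1]
    - [0,0,0,0,-1]

```text
time: 9.02
ee_pos: [0.4849, -0.1522, 0.1019]
tcp_rot: [-3.141, 0.001, 2.845]
wrist_force: [-0.6, 0.5, -0.7]
grip_width: 0.0339
gripper_force: 59.9
```

```bash
cat > look.py <<'E'
from h import *
import sys
s=env.get_state();print(s["time"],s["ee_pos"],s["tcp_rot"],s["wrist_force"],s["moment"])
y=s["tcp_rot"][2]+np.pi;t=np.array([np.cos(y),np.sin(y),0])
e=s["ee_pos"]+.1195*t+[0,0,-.0076];print("ring exp",e)
tl=[]
for n in("scene","side"):
    c=cam(n);im=env.read_camera(n);u=proj(c,e)[0];h=proj(c,[.598,-.186,.071])[0]
    x0,y0=int(u[0])-26,int(u[1])-37
    print(n,(x0,y0),"ring",(u-[x0,y0])*7.5,"hub",(h-[x0,y0])*7.5)
    tl.append(cv2.resize(im[y0:y0+74,x0:x0+53],(397,555),interpolation=cv2.INTER_CUBIC))
cv2.imwrite(f"pics/{sys.argv[1]}.png",np.hstack(tl)[:,:,::-1])
E
python3 look.py a1
```

```text
9.025 [ 0.4849 -0.1522  0.1019] [-3.1415  0.0015  2.8449] [-0.602   0.4726 -0.6565] [-0.0004  0.1054  0.0352]
ring exp [ 0.5992 -0.1871  0.0943]
scene (236, 186) ring [196.6616 278.4411] hub [203.978  307.7456]
side (316, 110) ring [198.8697 279.5148] hub [199.3939 323.0182]
```

View pics/a1.png

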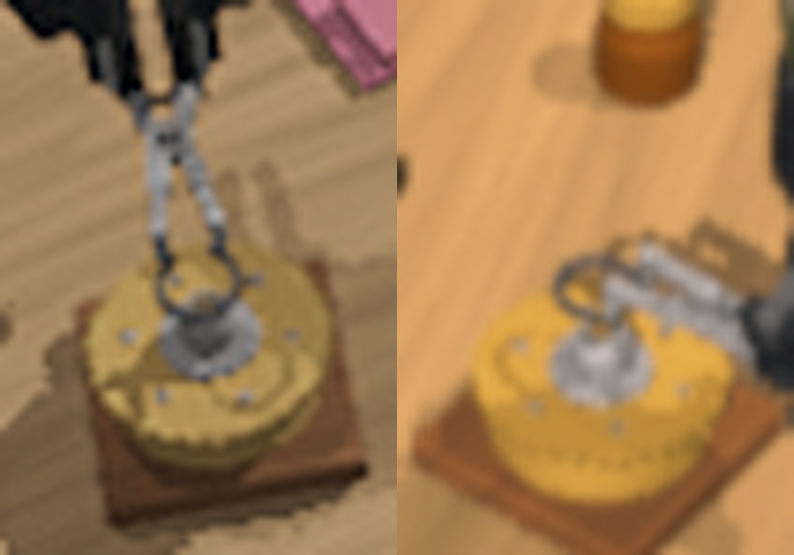

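Run:
```python
from h import *
a,b=cam("scene"),cam("side")
def tri(u,v):
    A=[];B=[]
    for o,d in(ray(a,u),ray(b,v)):
        Q=np.eye(3)-np.outer(d,d);A.append(Q);B.append(Q@o)
    A=np.vstack(A);B=np.hstack(B);x=np.linalg.lstsq(A,B,rcond=None)[0];return x,np.linalg.norm(A@x-B)
S=lambda x,y,x0,y0:(x0+x/7.5-.5,y0+y/7.5-.5)
print("ring now",tri(S(200,283,236,186),S(203,290,316,110)))
print("hubtip",tri(S(207,303,236,186),S(203,318,316,110)))
print("washer",tri(S(211,333,236,186),S(203,366,316,110)))
print("ring lift",tri((342+206/6-.5,128+157/6-.5),(259+204/6-.5,235+160/6-.5)))
print("ring rest",tri((372.3-.5,178.3-.5),(294.5-.5,287.5-.5)))
s=env.get_state();print(s["ee_pos"],s["joint_vel"])
```

```text
ring now (array([ 0.5982, -0.1865,  0.0917]), np.float64(0.0008606951919679287))
hubtip (array([ 0.5979, -0.1855,  0.0766]), np.float64(0.0001826720878378989))
washer (array([ 0.596 , -0.1848,  0.0509]), np.float64(0.0017148360609004422))
ring lift (array([0.5682, 0.2811, 0.1425]), np.float64(0.0008722804053400796))
ring rest (array([0.5703, 0.2805, 0.0205]), np.float64(0.0024579459342835234))
[ 0.4847 -0.1521  0.1016] [ 0.0012  0.0014 -0.0024 -0.0009 -0.0009 -0.003 ]
```

The ring is within about 1 mm of the hub axis by both methods, so I'll descend in steps and watch the force.

servo_tool:
  deltas:
    - [0.0008,0.0004,0.006,0,-1]
    - [0,0,0.007,0,-1]
    - [0,0,0.005,0,-1]
    - [0,0,0.002,0,-1]
    - [0,0,0,0,-1]
    - [0,0,0,0,-1]

```text
time: 9.88
ee_pos: [0.4838, -0.1514, 0.0812]
tcp_rot: [3.142, 0.0, 2.845]
wrist_force: [0.7, 0.2, -2.9]
grip_width: 0.0334
gripper_force: 59.9
```

servo_tool:
  deltas:
    - [0,0,0.002,0,-1]
    - [0,0,0.002,0,-1]
    - [0,0,0,0,-1]
    - [0,0,0,0,-1]

```text
time: 10.38
ee_pos: [0.4836, -0.1513, 0.0771]
tcp_rot: [3.142, -0.0, 2.845]
wrist_force: [0.0, -0.7, -0.5]
grip_width: 0.0337
gripper_force: 59.9
```

servo_tool:
  deltas:
    - [0,0,0.002,0,-1]
    - [0,0,0.002,0,-1]
    - [0,0,0,0,-1]
    - [0,0,0,0,-1]

```text
time: 10.88
ee_pos: [0.4836, -0.1513, 0.0731]
tcp_rot: [3.141, -0.0, 2.845]
wrist_force: [0.1, -0.2, -1.7]
grip_width: 0.0336
gripper_force: 59.9
```

servo_tool:
  deltas:
    - [0,0,0.002,0,-1]
    - [0,0,0.002,0,-1]
    - [0,0,0,0,-1]
    - [0,0,0,0,-1]

```text
time: 11.38
ee_pos: [0.4836, -0.1513, 0.069]
tcp_rot: [3.141, -0.0, 2.845]
wrist_force: [-0.2, 0.2, -1.5]
grip_width: 0.0338
gripper_force: 59.9
```

```bash
python3 look.py a2
```

```text
11.375 [ 0.4836 -0.1513  0.069 ] [ 3.1415 -0.0001  2.8448] [-0.1753  0.2323 -1.4982] [-0.0109  0.0592  0.0037]
ring exp [ 0.5979 -0.1863  0.0614]
scene (237, 191) ring [198.3517 283.3279] hub [196.478  270.2456]
side (316, 118) ring [199.2748 279.3212] hub [199.3939 263.0182]
```

View pics/a2.png

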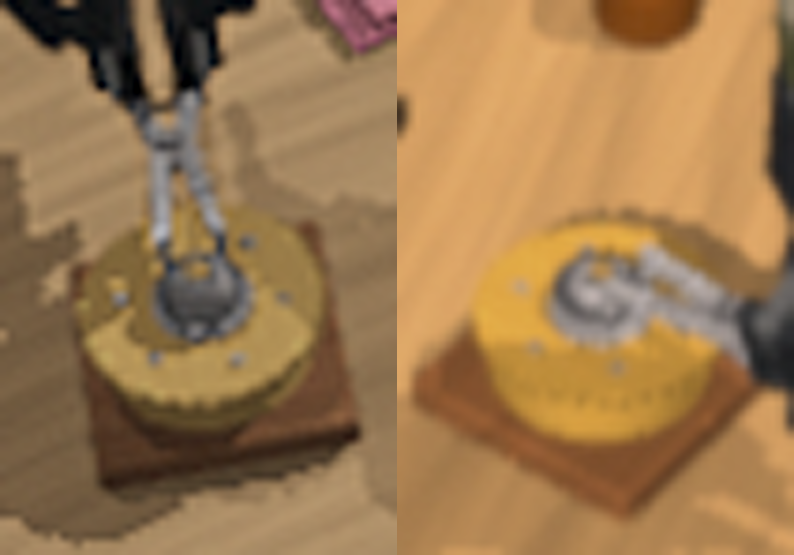

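The ring is around the hub with no contact force. I'll feel for the washer in 1 mm steps.

servo_tool:
  deltas:
    - [0,0,0.002,0,-1]
    - [0,0,0.002,0,-1]
    - [0,0,0,0,-1]
    - [0,0,0,0,-1]

```text
time: 11.98
ee_pos: [0.4836, -0.1513, 0.065]
tcp_rot: [3.141, -0.0, 2.845]
wrist_force: [0.2, -0.3, -2.2]
grip_width: 0.0336
gripper_force: 59.9
```

servo_tool:
  deltas:
    - [0,0,0.001,0,-1]
    - [0,0,0,0,-1]
    - [0,0,0,0,-1]

```text
time: 12.35
ee_pos: [0.4837, -0.1513, 0.0641]
tcp_rot: [3.141, 0.0, 2.845]
wrist_force: [-0.0, 0.2, -1.8]
grip_width: 0.0334
gripper_force: 59.9
```

servo_tool:
  deltas:
    - [0,0,0.001,0,-1]
    - [0,0,0,0,-1]
    - [0,0,0,0,-1]

```text
time: 12.72
ee_pos: [0.4836, -0.1513, 0.0631]
tcp_rot: [3.141, -0.0, 2.845]
wrist_force: [-1.4, 0.2, -1.9]
grip_width: 0.0336
gripper_force: 59.9
```

servo_tool:
  deltas:
    - [0,0,0.0007,0,-1]
    - [0,0,0,0,-1]
    - [0,0,0,0,-1]

```text
time: 13.1
ee_pos: [0.4837, -0.1513, 0.0624]
tcp_rot: [3.141, 0.0, 2.845]
wrist_force: [1.0, -0.0, -2.0]
grip_width: 0.034
gripper_force: 59.9
```

servo_tool:
  deltas:
    - [0,0,0.0006,0,-1]
    - [0,0,0,0,-1]
    - [0,0,0,0,-1]

```text
time: 13.48
ee_pos: [0.4836, -0.1513, 0.0618]
tcp_rot: [3.141, 0.0, 2.845]
wrist_force: [-0.8, -0.1, -1.0]
grip_width: 0.0337
gripper_force: 59.9
```

servo_tool:
  deltas:
    - [0,0,0.0005,0,-1]
    - [0,0,0,0,-1]
    - [0,0,0,0,-1]

```text
time: 13.85
ee_pos: [0.4837, -0.1513, 0.0613]
tcp_rot: [3.142, 0.0, 2.845]
wrist_force: [0.5, -0.1, -0.6]
grip_width: 0.0338
gripper_force: 59.9
```

```bash
python3 -c "
from h import *
for i in range(4):
    s=env.get_state();env.read_camera('side');print(s['wrist_force'],s['moment'],s['ee_pos'])"
```

```text
[ 0.539  -0.1479 -0.6355] [ 0.0301  0.0115 -0.033 ] [ 0.4837 -0.1513  0.0613]
[-1.1567  0.0799 -0.587 ] [0.0456 0.0256 0.0474] [ 0.4836 -0.1513  0.0613]
[-0.1516 -0.6205 -0.7937] [-0.0165  0.0362 -0.0404] [ 0.4837 -0.1513  0.0613]
[ 0.4054 -0.8248 -1.7679] [ 0.0471  0.0175 -0.0031] [ 0.4837 -0.1513  0.0613]
```

servo_tool:
  deltas:
    - [0,0,0.0005,0,-1]
    - [0,0,0,0,-1]
    - [0,0,0,0,-1]

```text
time: 14.42
ee_pos: [0.4836, -0.1513, 0.0608]
tcp_rot: [3.141, 0.0, 2.845]
wrist_force: [-1.1, -0.4, -0.9]
grip_width: 0.0337
gripper_force: 60.0
```

```bash
python3 -c "
from h import *
for i in range(4):
    s=env.get_state();env.read_camera('side');print(s['wrist_force'],s['moment'],s['ee_pos'])"
```

```text
[-1.1368 -0.4474 -0.8602] [ 0.0149  0.1218 -0.0248] [ 0.4836 -0.1513  0.0608]
[-1.0193  0.2176 -0.4784] [-0.0235  0.0537 -0.0101] [ 0.4836 -0.1513  0.0608]
[-0.4636  0.6293 -0.5547] [-0.0173  0.0701  0.0321] [ 0.4836 -0.1513  0.0608]
[-0.3026 -0.1408  0.2574] [0.0059 0.0828 0.0364] [ 0.4836 -0.1513  0.0608]
```

servo_tool:
  deltas:
    - [0,0,0.0006,0,-1]
    - [0,0,0,0,-1]
    - [0,0,0,0,-1]

```text
time: 15.0
ee_pos: [0.4836, -0.1513, 0.0602]
tcp_rot: [3.142, -0.0, 2.845]
wrist_force: [-1.5, -0.1, 0.6]
grip_width: 0.0339
gripper_force: 60.1
```

```bash
python3 -c "
from h import *
F=[]
for i in range(6):
    s=env.get_state();env.read_camera('side');F.append(np.r_[s['wrist_force'],s['moment'],s['ee_pos'][2]])
print(np.mean(F,0))"
```

```text
[-1.3864  0.4493  0.6052 -0.0056  0.1368  0.0026  0.0602]
```

A light washer contact (about 2 N) shows from around TCP z = 61.4 mm. I'll back off to about 62 mm so the ring floats in the groove.

servo_tool:
  deltas:
    - [0,0,-0.0009,0,-1]
    - [0,0,-0.0009,0,-1]
    - [0,0,0,0,-1]
    - [0,0,0,0,-1]
    - [0,0,0,0,-1]

```text
time: 15.92
ee_pos: [0.4836, -0.1513, 0.0619]
tcp_rot: [3.141, -0.0, 2.845]
wrist_force: [-0.5, 0.4, -1.6]
grip_width: 0.0335
gripper_force: 59.9
```

```bash
python3 -c "
from h import *
F=[]
for i in range(6):
    s=env.get_state();im=env.read_camera('side');F.append(np.r_[s['wrist_force'],s['moment'],s['ee_pos']])
print(np.mean(F,0),s['grip_width'],s['gripper_force'],s['time'])
if abs(s['ee_pos'][2]-.062)<.0006 and np.mean(F,0)[2]<0: print(env.job_done())"
```

```text
[-0.1457 -0.0783 -1.405   0.0211  0.0472 -0.0138  0.4836 -0.1513  0.0619] 0.03378552671642794 59.908992648124695 16.175
the job is handed in; nothing more can be done
None
```

The job is handed in at about 16 s: the ring is held spread around the hub at groove height, judged by touch to be about 0.5 mm clear of the washer. The pliers are still squeezed at 60 N and the gripper is level, though I didn't separately check the ring's own tilt.

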